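# Pour rock chips into a beaker and hold it up for inspection

### The arm

A 7-joint arm with a two-finger parallel gripper is mounted at the origin on a cart in front of the work surface, level with it; the furniture and walls round the work are solid. World frame = base frame: x ahead of the robot, y to its left, z up, the work surface at z = 0. Lengths are in mm, angles in rad, forces in N, time in s.
With the tool pointing down it reaches from about 425 to 875 mm from the base axis. Payload 9.9 kg.
Tool frame: the origin (TCP) lies between the finger pads; the fingertips stand bot.tcp_to_tips ahead of it and the grasp point (between the pads) lies 11 mm behind it (bot.tcp_to_tips is the distance from the TCP to the fingertips, in mm); z points along the fingers, y is the direction in which the jaws open and shut (so a half turn about z gives the same grasp; the last joint's range is limited). The gripper opens to 85 mm and grips with 20 to 120 N. Pads are 22 mm wide; open, the fingers measure 114 mm over their backs; the gripper's body (76 mm by 85 mm) begins 54 mm behind the grasp point. The pads swing forward as they close: fully open they stand 13 mm farther back than shut.
Start: joints at [1.247, 0.576, 0.025, 1.437, -0.015, 1.129, -0.057], TCP at [160.322, -655.687, 239.289] pointing down, gripper open.
Joint ranges: [-2.76, 2.76], [-0.34, 2.15], [-1.52, 1.57], [0.19, 2.46], [-1.09, 4.23], [0.17, 1.99], [-2.82, 2.82]. Speed limits (rad/s): [2.22, 2.22, 3.01, 3.01, 3.14, 3.14, 3.14].

### API

Orientations are given as a unit quaternion [w, x, y, z].
In Python, from station import bot, viewer gives the robot as it stands.
- The arm moves only by the tool servo_tool, never from a script. Its argument "plan" is a list of rows, each an object of numbers: "claw": the finger opening in m, from 0 to 0.0854; "dx", "dy", "dz": the shift along the tool's x, y, z in m; "ax", "ay", "az": the turn, a rotation vector about the tool's x, y, z in degrees. In form: [{"claw": .., "dx": .., "dy": .., "dz": .., "ax": .., "ay": .., "az": ..}, ...]. A call has 1 to 5 rows; each row is the pose to reach, as a shift and turn from the pose commanded when the call began, along the tool's axes at that moment; what a row does not reach only later rows make up. A row lasts 1/10 s, in which the tool goes at most 50 mm and 8.59 degrees, less where a joint would pass 70% of its speed; a pose out of reach is approached as far as the arm can. A call with a gripper value outside its range is refused whole. The fingers move at their own pace and stop on an object; the grip force is fixed at half the most. Time passes only in rows, so rows that repeat a pose let the fingers close. It gives the time, the measured TCP pose, the force and the opening at its end, in the units of the state.
- bot.state(): the state, without advancing time (a new reading comes with each control period).
- viewer.get_image(name): name is "side" or "top" or "wrist"; returns (picture, depth): 480x640x3 uint8, red, green, blue; 480x640 float32, mm along the optical axis (not along the pixel's ray), 0 where there is no reading.
- viewer.camera_params(name): a dict with "fx", "fy", "cx", "cy" (pixels), "R" (3x3) and "t" (3): a world point X has camera coordinates R X + t; the wrist camera has in their place "tool_from_camera" (4x4, takes a point from camera to tool coordinates, whose origin is the TCP and whose axes are the flange's). Camera axes: x right, y down, z forward; pixel columns grow to the right and rows downward; lengths in mm; the calibration is good to about 2 mm. A picture is of the moment at which its call begins: read the wrist's pose just before it. camera_params takes no time and is no camera call.
- bot.job_done(): hands the job in, once; it reports no verdict.
Trained networks look in the newest picture that a camera, given by its name, has taken for a name from the list of things; names that differ only in an ending like _2 or _b are one class to them, and where a whole thing is asked for, a point or a joint stands for the part that bears it (a point fixed in the world has none). Each returns a list of dicts, best first, with "score" (0 to 1); they miss things now and then, are a little off and sometimes report something else, mostly with a low value. They report only what shows in the picture. A call takes as long as a camera call. They do not tell look-alikes from the thing itself.
- viewer.recognise(camera, query): "point" ([x, y, z] in mm, in world coordinates, good to about 4 mm: the middle of the surface that is visible of it).
- viewer.regions_of(camera, query): "region" (480x640 bool, what is visible of it).
The state is a dict: "clock": time; "joint_positions": joint angles; "qvel": joint speeds; "tau": joint torques, N m; "tcp_pos": TCP position; "tcp_rot": TCP orientation; "contact_force": force on the tool from outside, world axes, zero at the start; "moment": the same for the moment, N m; "width": finger opening in mm.
Only numpy, scipy, OpenCV 4.12 (cv2) and the standard library are available. Lean on these libraries where they do the work, as an engineer would, in place of code of your own. Each camera call takes 0.05 s, during which the arm holds its last target. There are 200 camera calls.

### The job

Pick up the metal scoop that has a black grip and pour all six rock chips from it into the small glass beaker, which stays standing on the bench; then set the empty scoop back on the bench, standing level on its base, and let go of it. Then grip the beaker, lift it and finish while still holding it steady and upright, its underside about 15 cm above the bench, with all six chips in it so that they can be looked at. Never tip the beaker over, and leave the crucible, the stopwatch and the petri dish where they are.

Things in the scene. Friction and masses are not known exactly. Their poses are not given: they have to be found in the camera images.
- scoop_grip (a point): Centre of the black upright grip block (32 mm along x, 12 mm wide along y, 73 mm tall) at the back of a loose sheet-metal scoop of about 0.14 kg. Lies 50 mm above the scoop's underside. Pinch it from above across y. Axes are the scoop's own: z up, x from the nose back to the grip, so the open nose points to -x.
- scoop_nose (a point): Middle of the scoop's open pouring edge, 126.5 mm from the grip centre along the scoop's -x and 48 mm below it. The pan between is 64 mm wide, walls 24 mm, floor 2 mm, tapering over the last 35 mm to a nose 40 mm wide; its back wall is 16 mm from the grip centre. No lip: chips slide out when tilted nose-down well past 35 degrees (60 empties it).
- beaker_centre (a point): Small clear glass beaker, loose, open at the top, upright: 55 mm over the rim (with a small spout), 70 mm tall, mouth about 48 mm inside, thin wall, about 0.065 kg. This point is on its axis, half-way up (35 mm above its underside). It can be gripped from above across its outside. z is its axis.
- chip_0_centre (a point): Loose rust-red rock chip, roundish with facets, about 15 mm across and 12 mm tall, 10 g; this point is its centre. Starts in the scoop's pan.
- chip_1_centre (a point): Loose slate-grey rock chip, roundish with facets, about 15 mm across and 12 mm tall, 10 g; this point is its centre. Starts in the scoop's pan.
- chip_2_centre (a point): Loose sand-coloured rock chip, roundish with facets, about 15 mm across and 12 mm tall, 10 g; this point is its centre. Starts in the scoop's pan.
- chip_3_centre (a point): Loose rust-red rock chip, roundish with facets, about 15 mm across and 12 mm tall, 10 g; this point is its centre. Starts in the scoop's pan.
- chip_4_centre (a point): Loose slate-grey rock chip, roundish with facets, about 15 mm across and 12 mm tall, 10 g; this point is its centre. Starts in the scoop's pan.
- chip_5_centre (a point): Loose sand-coloured rock chip, roundish with facets, about 15 mm across and 12 mm tall, 10 g; this point is its centre. Starts in the scoop's pan.
- scoop: The scoop as a whole; origin at the underside of the pan, 61.5 mm in front of the centre of the grip and 50 mm below it; axes as for its grip.
- beaker: The beaker as a whole; origin at the centre of its underside, z is its axis.
- dissecting_microscope: Obstacle: fixed black microscope at the left of the bench, about 170 mm wide and 380 mm tall; origin at the centre of its underside. Keep the arm and gripper clear of it.
- crucible: Bystander: loose white porcelain crucible with lid, 45 mm wide, 49 mm tall; origin at the centre of its underside.
- stopwatch: Bystander: loose black pocket stopwatch with a short cord lying flat, 97 x 91 mm, 18 mm tall; origin at the centre of its underside.
- petri_dish: Bystander: loose petri dish of brown soil, 69 mm wide, 15 mm tall; origin at the centre of its underside.
Not all that is in view belongs to the job. What is shaped like the beaker but pink or purple is not meant.

How it is judged (in metres and radians):
On the way, in this order (a step that is already met when the one before it is completed fails the run):
1. the scoop is held off the bench with all six chips aboard (height (world z) of scoop_grip above 0.09 m and contact force between the fingers and scoop above 0.5 N and distance between each of chip_0_centre, chip_1_centre, chip_2_centre, chip_3_centre, chip_4_centre, chip_5_centre and scoop_grip below 0.15 m and z of chip_0_centre in the frame of scoop_grip between -0.05 and -0.01 m and z of chip_1_centre in the frame of scoop_grip between -0.05 and -0.01 m and z of chip_2_centre in the frame of scoop_grip between -0.05 and -0.01 m and z of chip_3_centre in the frame of scoop_grip between -0.05 and -0.01 m and z of chip_4_centre in the frame of scoop_grip between -0.05 and -0.01 m and z of chip_5_centre in the frame of scoop_grip between -0.05 and -0.01 m), for 0.2 s.
2. all six chips are in the beaker, which stands upright on the bench (horizontal distance between each of chip_0_centre, chip_1_centre, chip_2_centre, chip_3_centre, chip_4_centre, chip_5_centre and beaker_centre below 0.028 m and z of chip_0_centre in the frame of beaker_centre between -0.035 and 0.033 m and z of chip_1_centre in the frame of beaker_centre between -0.035 and 0.033 m and z of chip_2_centre in the frame of beaker_centre between -0.035 and 0.033 m and z of chip_3_centre in the frame of beaker_centre between -0.035 and 0.033 m and z of chip_4_centre in the frame of beaker_centre between -0.035 and 0.033 m and z of chip_5_centre in the frame of beaker_centre between -0.035 and 0.033 m and height (world z) of beaker_centre below 0.042 m and angle between beaker's own z axis and vertical below 0.1 rad), for 0.2 s.
3. the scoop stands level on the bench, let go, and the chips are in the beaker (height (world z) of scoop_grip between 0.045 and 0.055 m and angle between scoop_grip's own z axis and vertical below 0.1 rad and contact force between each of the arm, the fingers and scoop below 0.1 N and horizontal distance between each of chip_0_centre, chip_1_centre, chip_2_centre, chip_3_centre, chip_4_centre, chip_5_centre and beaker_centre below 0.028 m and z of chip_0_centre in the frame of beaker_centre between -0.035 and 0.033 m and z of chip_1_centre in the frame of beaker_centre between -0.035 and 0.033 m and z of chip_2_centre in the frame of beaker_centre between -0.035 and 0.033 m and z of chip_3_centre in the frame of beaker_centre between -0.035 and 0.033 m and z of chip_4_centre in the frame of beaker_centre between -0.035 and 0.033 m and z of chip_5_centre in the frame of beaker_centre between -0.035 and 0.033 m), for 0.2 s.
At the end, for the whole second after the job is handed in: The fingers hold the beaker still and upright (within 8 degrees) with its underside 10 to 20 cm above the bench (centre at 13.5 to 23.5 cm), carried by nothing else; all six chips are inside it; the scoop stands level on the bench (within 6 degrees), untouched (all of step 3 and height (world z) of beaker_centre between 0.135 and 0.235 m and angle between beaker's own z axis and vertical below 0.14 rad and linear speed of each of beaker, scoop below 0.02 m/s and angular speed of beaker below 0.15 rad/s and contact force between the fingers and beaker above 0.5 N and contact force between beaker and scoop below 0.05 N); the arm keeps its last pose, push and grip.
It fails at once if the beaker is tipped over (more than 30 degrees) (angle between beaker's own z axis and vertical above 0.52 rad).
It fails at once if the crucible is moved more than 3 cm (distance of crucible from where it was at the start of the episode above 0.03 m).
It fails at once if the stopwatch is moved more than 3 cm (distance of stopwatch from where it was at the start of the episode above 0.03 m).
It fails at once if the petri dish is moved more than 3 cm (distance of petri_dish from where it was at the start of the episode above 0.03 m).
It also fails if it takes over 72 s, if anything falls off the work surface, if the arm or the gripper's body presses on something with over 40 N, if the wrist force passes 120 N, or if a joint passes its speed limit or range.

## Working session

There is one attempt and no reset: what is moved stays moved. The work goes in short steps, Python scripts to look and compute and a tool call to move; the robot and the scene stay as the last step left them, time stands still between calls to the robot, and variables do not carry over. Pictures are saved under pics/ and viewed, about 8 in all and at most 12, crops included, and the job is handed in when it is done.

Besides the shell and the picture viewer there is one more tool, called after "Call:" as name(argument=value, ...) on one line, values as JSON. servo_tool: Moves the arm, as the interface text tells. Its arguments: {"type":"object","properties":{"plan":{"type":"array","items":{"type":"object","properties":{"claw":{"type":"number"},"dx":{"type":"number"},"dy":{"type":"number"},"dz":{"type":"number"},"ax":{"type":"number"},"ay":{"type":"number"},"az":{"type":"number"}}}}},"required":["plan"]}

```bash
mkdir -p pics; cat > h.py <<'E'
import numpy as np, cv2
from station import bot, viewer
from scipy.spatial.transform import Rotation as Rn
def rot(q): return Rn.from_quat([q[1],q[2],q[3],q[0]])
def world(name, uvd, st=None):
    p=viewer.camera_params(name); u,v,d=np.array(uvd,float).T
    c=np.stack([(u-p['cx'])/p['fx']*d,(v-p['cy'])/p['fy']*d,d],1)
    if name!='wrist':
        return (c-np.array(p['t']))@np.array(p['R'])
    T=np.array(p['tool_from_camera']); t=c@T[:3,:3].T+T[:3,3]
    return rot(st['tcp_rot']).apply(t)+st['tcp_pos']
def regpts(name,mask,depth,st=None):
    v,u=np.nonzero(mask&(depth>0)); return world(name,np.c_[u,v,depth[v,u]],st)
def save(n,im): cv2.imwrite('pics/'+n,im[:,:,::-1])
E
python3 - <<'E'
from h import *
s=bot.state(); print({k:np.round(v,3) for k,v in s.items()}, bot.tcp_to_tips)
for c in ['top','side']:
    im,d=viewer.get_image(c); save(c+'0.png',im)
    for q in ['scoop_grip','scoop_nose','scoop','beaker','crucible','stopwatch','petri_dish','dissecting_microscope','chip_0_centre']:
        print(c,q,[(np.round(r['point']).tolist(),round(r['score'],2)) for r in viewer.recognise(c,q)][:4])
E
```

```text
{'clock': np.float64(0.0), 'joint_positions': array([ 1.247,  0.577,  0.025,  1.438, -0.015,  1.129, -0.057]), 'qvel': array([-0.   ,  0.001,  0.   ,  0.001, -0.002, -0.001,  0.001]), 'tau': array([-0.0000e+00, -7.6575e+01,  2.2500e+00, -2.8596e+01,  1.5000e-02,
        1.3000e-02,  0.0000e+00]), 'tcp_pos': array([ 160.237, -655.221,  238.418]), 'tcp_rot': array([-0.001,  0.993,  0.12 , -0.   ]), 'contact_force': array([ 0.453, -0.183, -0.724]), 'moment': array([ 0.014,  0.023, -0.019]), 'width': np.float64(85.572)} 8.0
top scoop_grip [([542.0, 136.0, 2.0], 0.71)]
top scoop_nose [([546.0, 137.0, -0.0], 0.87)]
top scoop [([544.0, 135.0, -0.0], 0.58)]
top beaker [([447.0, -150.0, 29.0], 0.9), ([563.0, -45.0, 26.0], 0.63), ([548.0, -155.0, 33.0], 0.59)]
top crucible [([698.0, -126.0, 41.0], 0.56)]
top stopwatch [([699.0, 8.0, 19.0], 0.78)]
top petri_dish [([369.0, 5.0, 7.0], 0.74)]
top dissecting_microscope [([541.0, 135.0, 3.0], 0.67)]
top chip_0_centre [([541.0, 137.0, 5.0], 0.5)]
side scoop_grip []
side scoop_nose [([556.0, 126.0, 18.0], 0.93), ([550.0, -168.0, 46.0], 0.61), ([697.0, -142.0, 39.0], 0.39)]
side scoop [([556.0, 124.0, 17.0], 0.66)]
side beaker [([563.0, -61.0, 52.0], 0.86), ([548.0, -170.0, 46.0], 0.67), ([445.0, -160.0, 46.0], 0.64)]
side crucible [([698.0, -137.0, 42.0], 0.64)]
side stopwatch [([699.0, -3.0, 16.0], 0.94)]
side petri_dish [([372.0, 11.0, 7.0], 0.69), ([551.0, -171.0, 46.0], 0.21)]
side dissecting_microscope []
side chip_0_centre []
```

View pics/top0.png

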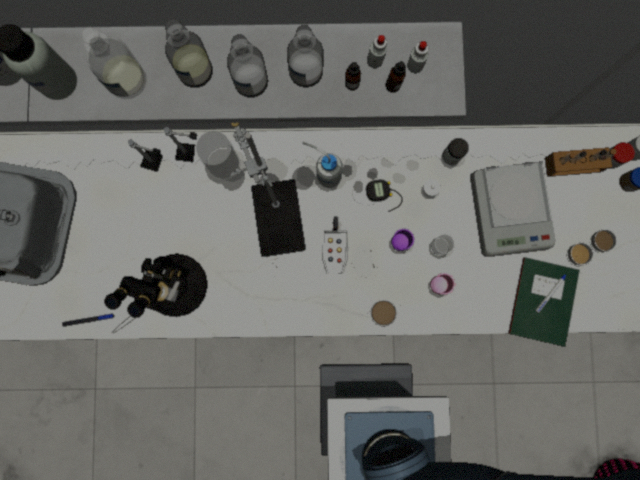

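View pics/side0.png

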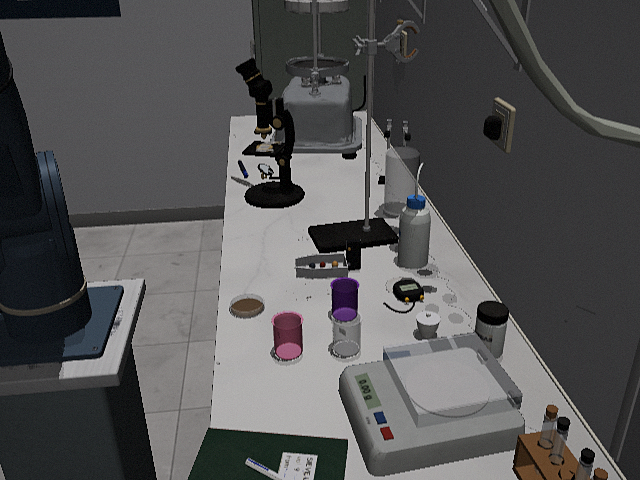

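The scoop is at top (335,248), its nose towards the robot. Three things could be taken for the beaker: purple (402,240), pink (441,284) and clear (441,246). I choose the clear one by its description and will check it in a crop.

```bash
python3 - <<'E'
from h import *
im,d=viewer.get_image('top')
a=cv2.resize(im[205:300,310:465],None,fx=5,fy=5,interpolation=cv2.INTER_CUBIC); save('crop1.png',a)
P=viewer.camera_params('top'); print(P)
def ray(u,v,z):
    R=np.array(P['R']);C=-R.T@P['t'];r=R.T@np.array([(u-P['cx'])/P['fx'],(v-P['cy'])/P['fy'],1]);return C+r*(z-C[2])/r[2]
np.save('x.npy',0)
for q in ['scoop','beaker','scoop_grip']:
    for r in viewer.regions_of('top',q):
        m=r['region']; p=regpts('top',m,d); v,u=np.nonzero(m)
        print(q,round(r['score'],2),u.min(),u.max(),v.min(),v.max(),np.round(p.min(0)),np.round(p.max(0)),np.round(np.median(p,0)))
# dark tall grip pixels
W=regpts('top',np.ones(d.shape,bool),d)
for (u0,u1,v0,v1) in [(320,352,210,280)]:
    v,u=np.nonzero(np.ones(d.shape,bool)[v0:v1,u0:u1]); v+=v0;u+=u0
    w=world('top',np.c_[u,v,d[v,u]]); k=w[:,2]>60
    print('grip top',k.sum(),np.round(w[k].mean(0),1),w[k].min(0).round(),w[k].max(0).round())
    k=(w[:,2]>14)&(w[:,2]<60); print('walls',w[k].min(0).round(),w[k].max(0).round())
print('ray', ray(441,246,0),ray(441,246,70))
E
```

```text
{'fx': 600.075017800251, 'fy': 600.075017800251, 'cx': 317.4432111023905, 'cy': 240.4313717012695, 'R': array([[-1.31016217e-02, -9.99912113e-01, -2.02803690e-03],
       [-9.93167531e-01,  1.32484060e-02, -1.15942808e-01],
       [ 1.15959487e-01,  4.95141588e-04, -9.93253821e-01]]), 't': array([ 186.40032472,  560.66223101, 1555.48248831])}
scoop 0.65 322 347 218 272 [479. 100.  -7.] [617. 167.  81.] [547. 134.   5.]
beaker 0.86 432 455 233 255 [ 521. -177.   -5.] [ 574. -121.   80.] [ 550. -156.   27.]
beaker 0.74 392 413 229 250 [533. -79.  -6.] [586. -16.  78.] [562. -48.  25.]
beaker 0.55 430 455 272 293 [ 419. -189.   -7.] [ 477. -117.   80.] [ 447. -153.   20.]
beaker 0.23 323 347 216 272 [479. 100.  -7.] [621. 165.  81.] [547. 134.   5.]
scoop_grip 0.9 323 347 216 272 [479.  99.  -7.] [627. 165.  81.] [545. 133.   5.]
grip top 67 [550.4 143.  440.7] [379. 125.  61.] [ 621.  178. 1610.]
walls [479. 100.  14.] [618. 165.  59.]
ray [ 547.33714914 -154.1142327     0.        ] [ 540.01551646 -139.66973665   70.        ]
```

View pics/crop1.png

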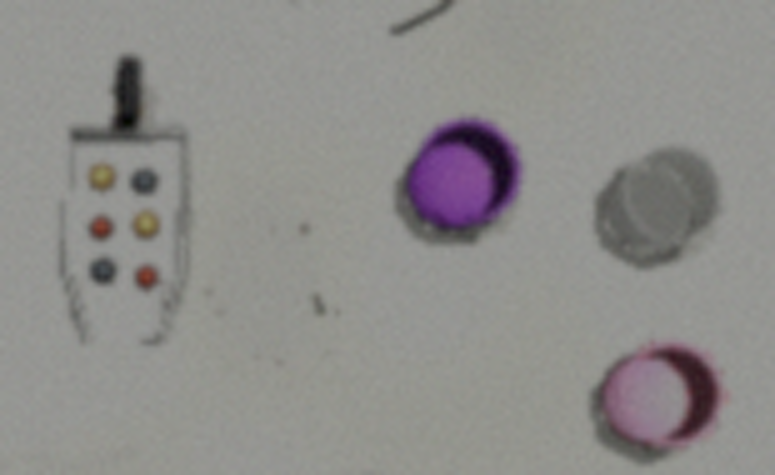

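The crop shows the scoop at left, nose down, with six chips aboard. Purple is at (465,175), pink at (660,395) and the clear beaker at (655,205). The clear one at about world (548,-155) is the one I want. Now I move towards the scoop.

Call:
servo_tool(plan=[{"dx":0.6,"dy":-0.66,"az":13.8},{"dx":0.6,"dy":-0.66,"az":13.8},{"dx":0.6,"dy":-0.66,"az":13.8},{"dx":0.6,"dy":-0.66,"az":13.8},{"dx":0.6,"dy":-0.66,"az":13.8}])

```text
validation failed for argument at $.pl...
```

```bash
cat >> h.py <<'E'
def goal(p,yaw=0,pitch=0,st=None,show=True):
    "tool-frame delta to reach TCP p with scoop yaw (deg, world z) and nose-down pitch (deg)"
    st=st or bot.state(); R0=rot(st['tcp_rot'])
    Rg=Rn.from_euler('z',yaw,degrees=True)*Rn.from_euler('y',-pitch,degrees=True)*Rn.from_quat([1,0,0,0])
    d=R0.inv().apply(np.array(p)-st['tcp_pos']); a=(R0.inv()*Rg).as_rotvec(degrees=True)
    log(st); print('t',round(float(st['clock']),2),'tcp',np.round(st['tcp_pos'],1),'q',np.round(st['joint_positions'],2),'w',round(float(st['width']),1),'F',np.round(st['contact_force'],1))
    print('delta mm',np.round(d,1),'deg',np.round(a,1))
def log(st):
    open('log.txt','a').write(' '.join(map(str,[*st['joint_positions'],*st['tcp_pos'],*st['tcp_rot']]))+'\n')
E
python3 -c "
from h import *
goal([590,133,250])"
```

```text
t 1.2 tcp [ 160.3 -655.7  239.3] q [ 1.25  0.58  0.02  1.44 -0.02  1.13 -0.06] w 85.2 F [0.7 0.5 0.2]
delta mm [ 604.7 -664.   -10.7] deg [-0.  -0.  13.7]
```

Call:
servo_tool(plan=[{"claw":0.085,"dx":0.034,"dy":-0.036,"dz":0,"ax":0,"ay":0,"az":2.7},{"claw":0.085,"dx":0.068,"dy":-0.073,"dz":0,"ax":0,"ay":0,"az":5.5},{"claw":0.085,"dx":0.102,"dy":-0.11,"dz":0,"ax":0,"ay":0,"az":8},{"claw":0.085,"dx":0.136,"dy":-0.147,"dz":0,"ax":0,"ay":0,"az":11},{"claw":0.085,"dx":0.17,"dy":-0.183,"dz":0,"ax":0,"ay":0,"az":13.7}])

```text
clock: 1.7
tcp_pos: [282.5, -436.0, 239.5]
tcp_rot: [0.0, 1.0, -0.001, 0.0]
contact_force: [1.4, -0.3, 0.4]
width: 85.0
```

```bash
python3 -c "
from h import *
goal([590,133,250])"
```

```text
t 1.7 tcp [ 282.5 -436.   239.5] q [ 0.86  0.35  0.06  1.85 -0.02  0.95 -0.64] w 85.0 F [ 1.4 -0.3  0.4]
delta mm [ 306.6 -569.5  -10.6] deg [ 0.  -0.  -0.1]
```

Call:
servo_tool(plan=[{"claw":0.085,"dx":0.3,"dy":-0.57,"dz":-0.01,"ax":0,"ay":0,"az":0},{"claw":0.085,"dx":0.3,"dy":-0.57,"dz":-0.01,"ax":0,"ay":0,"az":0},{"claw":0.085,"dx":0.3,"dy":-0.57,"dz":-0.01,"ax":0,"ay":0,"az":0},{"claw":0.085,"dx":0.3,"dy":-0.57,"dz":-0.01,"ax":0,"ay":0,"az":0},{"claw":0.085,"dx":0.3,"dy":-0.57,"dz":-0.01,"ax":0,"ay":0,"az":0}])

```text
clock: 2.2
tcp_pos: [398.8, -214.7, 243.6]
tcp_rot: [0.0, 1.0, 0.0, 0.0]
contact_force: [1.2, -1.1, 0.2]
width: 85.2
```

```bash
python3 -c "
from h import *
goal([590,133,250])"
```

```text
t 2.2 tcp [ 398.8 -214.7  243.6] q [ 0.42  0.24 -0.04  1.99  0.01  0.91 -1.2 ] w 85.2 F [ 1.2 -1.1  0.2]
delta mm [ 191.4 -347.6   -6.4] deg [ 0.  -0.1  0. ]
```

Call:
servo_tool(plan=[{"claw":0.085,"dx":0.19,"dy":-0.35,"dz":-0.01,"ax":0,"ay":0,"az":0},{"claw":0.085,"dx":0.19,"dy":-0.35,"dz":-0.01,"ax":0,"ay":0,"az":0},{"claw":0.085,"dx":0.19,"dy":-0.35,"dz":-0.01,"ax":0,"ay":0,"az":0},{"claw":0.085,"dx":0.19,"dy":-0.35,"dz":-0.01,"ax":0,"ay":0,"az":0},{"claw":0.085,"dx":0.19,"dy":-0.35,"dz":-0.01,"ax":0,"ay":0,"az":0}])

```text
clock: 2.7
tcp_pos: [518.0, 5.1, 249.8]
tcp_rot: [0.0, 1.0, 0.0, 0.0]
contact_force: [0.9, -0.4, -0.2]
width: 85.1
```

```bash
python3 - <<'E'
from h import *
st=bot.state(); goal([590,133,250])
im,d=viewer.get_image('wrist'); save('w1.png',im)
print(viewer.camera_params('wrist'))
for q in ['beaker','scoop']:
    for r in viewer.regions_of('wrist',q):
        p=regpts('wrist',r['region'],d,st); print(q,r['score'],np.round(p.min(0)),np.round(p.max(0)),np.round(np.median(p,0)))
E
```

```text
t 2.7 tcp [518.    5.1 249.8] q [ 0.01  0.33 -0.14  1.83  0.06  0.98 -1.73] w 85.1 F [ 0.9 -0.4 -0.2]
delta mm [ 7.210e+01 -1.278e+02 -1.000e-01] deg [ 0. -0.  0.]
{'fx': 424.3849241920359, 'fy': 424.3849241920359, 'cx': 320.98053388785684, 'cy': 240.0624603247114, 'tool_from_camera': array([[-8.39980190e-04, -9.53884527e-01, -3.00172624e-01,
         7.77954386e+01],
       [ 9.99999500e-01, -9.64348561e-04,  2.66171513e-04,
        -1.31498515e+00],
       [-5.43367926e-04, -3.00172250e-01,  9.53884859e-01,
        -1.34762160e+02],
       [ 0.00000000e+00,  0.00000000e+00,  0.00000000e+00,
         1.00000000e+00]])}
beaker 0.94 [ 382. -202.   -1.] [ 472. -115.   72.] [ 441. -146.   47.]
beaker 0.87 [520. -85.  -2.] [588. -14.  72.] [557. -48.  28.]
beaker 0.78 [ 503. -209.   -1.] [ 575. -120.   72.] [ 547. -159.   44.]
scoop 0.85 [479. 101.  -1.] [628. 179.  76.] [554. 134.   4.]
```

View pics/w1.png

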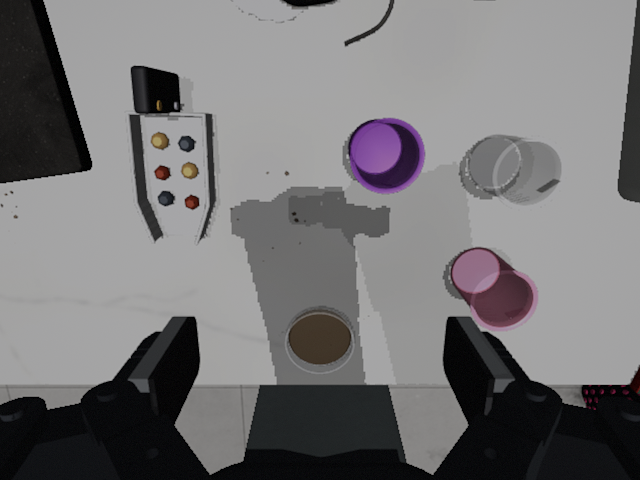

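The wrist view shows the scoop at (173,160) with its grip at (155,90) and all six chips aboard. The clear beaker's base is at (490,165) and its rim at (530,172). Next I take precise positions.

```bash
python3 - <<'E'
from h import *
from scipy.optimize import least_squares
st=bot.state(); im,d=viewer.get_image('wrist')
v,u=np.mgrid[0:480,0:640]; W=world('wrist',np.c_[u.ravel(),v.ravel(),d.ravel()],st).reshape(480,640,3)
sub=np.zeros((480,640),bool); sub[50:260,110:230]=1; sub&=d>0
k=sub&(W[...,2]>66)&(W[...,2]<92)&(W[...,0]>560); p=W[k]; print('grip top n',k.sum(),p.mean(0).round(1),p.min(0).round(1),p.max(0).round(1)); print(cv2.minAreaRect(p[:,:2].astype(np.float32)), np.median(p[:,2]))
k=sub&(W[...,2]>17)&(W[...,2]<30); p=W[k]; print('walls',p.min(0).round(1),p.max(0).round(1))
for x in range(490,600,15):
    s=p[abs(p[:,0]-x)<5]; 
    if len(s): print(x,np.percentile(s[:,1],[2,98]).round(1),((np.percentile(s[:,1],2)+np.percentile(s[:,1],98))/2).round(1))
sub=np.zeros((480,640),bool); sub[115:225,450:580]=1; sub&=d>0
k=sub&(W[...,2]>63)&(W[...,2]<80); p=W[k]; print('rim',k.sum(),p.min(0).round(1),p.max(0).round(1)); print(cv2.minEnclosingCircle(p[:,:2].astype(np.float32)))
k=sub&(W[...,2]>10)&(W[...,2]<80); p=W[k]; print('body',k.sum(),p.min(0).round(1),p.max(0).round(1)); 
# rim ring ellipse by image: rays at z=70 for picked extremes; kinematics fit
L=np.loadtxt('log.txt'); 
def fk(x,q):
    h,a,b,c,e1,e2,e3,e4,yaw=x
    z=lambda t:Rn.from_euler('z',t); y=lambda t:Rn.from_euler('y',t); V=np.array
    s=-1
    return V([0,0,h])+z(yaw+s*q[0]).apply(y(q[1]).apply(V([e1,0,a])+z(s*q[2]).apply(y(q[3]).apply(V([e2,0,b])+z(s*q[4]).apply(y(q[5]).apply(V([e3,0,c])))))))
f=lambda x:np.concatenate([np.concatenate([fk(x,l[:7])-l[7:10] for l in L]),(x-np.array([300,400,400,250,0,0,0,0,0]))*.01])
r=least_squares(f,[300,400,400,250,0,0,0,0,0]); print(r.x.round(2),np.abs(r.fun[:-9]).max())
E
```

```text
grip top n 914 [607.  131.3  72.2] [591.1 125.9  66. ] [622.7 138.8  75.3]
((606.8458251953125, 132.4517364501953), (12.42313003540039, 31.85415267944336), 87.7445068359375) 72.7129756897569
walls [478.8 100.5  17. ] [622.6 168.8  29.9]
490 [111.5 160.1] 135.8
505 [106.2 165.4] 135.8
520 [103.3 167.9] 135.6
535 [102.8 167.5] 135.1
550 [102.3 166.9] 134.6
565 [101.8 166.4] 134.1
580 [101.2 165.9] 133.6
595 [105.  164.4] 134.7
rim 1568 [ 520.4 -175.1   63. ] [ 575.  -120.    72.2]
((547.5625610351562, -147.69808959960938), 27.999711990356445)
body 5026 [ 520.4 -175.1   10. ] [ 575.  -120.    72.2]
[ 2.0733e+02  6.1025e+02  3.9867e+02  3.4167e+02  7.3300e+00 -3.9760e+01
  4.1050e+01  0.0000e+00 -8.0000e-02] 8.347784120175902
```

Call:
servo_tool(plan=[{"claw":0.085,"dx":0.089,"dy":-0.1275,"dz":0,"ax":0,"ay":0,"az":2},{"claw":0.085,"dx":0.089,"dy":-0.1275,"dz":0,"ax":0,"ay":0,"az":2},{"claw":0.085,"dx":0.089,"dy":-0.1275,"dz":0,"ax":0,"ay":0,"az":2},{"claw":0.085,"dx":0.089,"dy":-0.1275,"dz":0,"ax":0,"ay":0,"az":2},{"claw":0.085,"dx":0.089,"dy":-0.1275,"dz":0.05,"ax":0,"ay":0,"az":2}])

```text
clock: 3.4
tcp_pos: [610.4, 132.2, 204.1]
tcp_rot: [-0.002, 1.0, -0.017, 0.005]
contact_force: [0.7, 0.1, 0.0]
width: 85.1
```

```bash
python3 - <<'E'
from h import *
goal([606.8,132.4,39],yaw=-2)
st=bot.state(); im,d=viewer.get_image('wrist')
v,u=np.mgrid[0:480,0:640]; W=world('wrist',np.c_[u.ravel(),v.ravel(),d.ravel()],st).reshape(480,640,3)
k=(d>0)&(W[...,2]>66)&(W[...,2]<92)&(abs(W[...,0]-607)<28)&(abs(W[...,1]-132)<20); p=W[k]; print(k.sum(),p.min(0).round(1),p.max(0).round(1),np.median(p[:,2]),cv2.minAreaRect(p[:,:2].astype(np.float32)))
E
```

```text
t 3.4 tcp [610.4 132.2 204.1] q [-0.19  0.53 -0.15  1.63  0.09  0.98 -1.98] w 85.1 F [0.7 0.1 0. ]
delta mm [ -5.4   0.5 165.1] deg [-0.2 -0.6  0.1]
834 [591.5 127.   66.2] [623.  139.2  74.9] 72.81329537675512 ((607.19091796875, 133.12310791015625), (11.378854751586914, 31.693294525146484), 88.34928131103516)
```

Call:
servo_tool(plan=[{"claw":0.085,"dx":0,"dy":0,"dz":0.04,"ax":0,"ay":0,"az":0},{"claw":0.085,"dx":0,"dy":0,"dz":0.08,"ax":0,"ay":0,"az":0},{"claw":0.085,"dx":0,"dy":0,"dz":0.12,"ax":0,"ay":0,"az":0},{"claw":0.085,"dx":0,"dy":0,"dz":0.145,"ax":0,"ay":0,"az":0},{"claw":0.085,"dx":0,"dy":0,"dz":0.16,"ax":0,"ay":0,"az":0}])

```text
clock: 3.95
tcp_pos: [604.9, 128.3, 37.8]
tcp_rot: [0.001, 1.0, -0.018, -0.002]
contact_force: [-0.0, -0.8, 0.1]
width: 84.8
```

Call:
servo_tool(plan=[{"claw":0.085,"dx":0,"dy":0,"dz":0,"ax":0,"ay":0,"az":0},{"claw":0.04,"dx":0,"dy":0,"dz":0,"ax":0,"ay":0,"az":0},{"claw":0.0,"dx":0,"dy":0,"dz":0,"ax":0,"ay":0,"az":0},{"claw":0.0,"dx":0,"dy":0,"dz":0,"ax":0,"ay":0,"az":0},{"claw":0.0,"dx":0,"dy":0,"dz":0,"ax":0,"ay":0,"az":0}])

```text
clock: 4.45
tcp_pos: [606.6, 130.9, 40.5]
tcp_rot: [-0.0, 1.0, -0.017, 0.001]
contact_force: [-0.1, 0.6, -0.6]
width: 27.9
```

Call:
servo_tool(plan=[{"claw":0.0,"dx":0,"dy":0,"dz":0,"ax":0,"ay":0,"az":0},{"claw":0.0,"dx":0,"dy":0,"dz":0,"ax":0,"ay":0,"az":0},{"claw":0.0,"dx":0,"dy":0,"dz":0,"ax":0,"ay":0,"az":0}])

```text
clock: 4.75
tcp_pos: [606.4, 130.9, 40.1]
tcp_rot: [-0.0, 1.0, -0.017, 0.0]
contact_force: [-1.0, -0.5, 7.1]
width: 11.2
```

```bash
python3 - <<'E'
from h import *
goal([607,132.4,39],yaw=-2)
E
```

```text
t 4.75 tcp [606.4 130.9  40.1] q [-0.21  0.72 -0.12  1.79  0.14  0.64 -2.02] w 11.2 F [-1.  -0.5  7.1]
delta mm [ 0.6 -1.5  1.1] deg [-0. -0.  0.]
```

Call:
servo_tool(plan=[{"claw":0.0,"dx":0,"dy":0,"dz":-0.01,"ax":0,"ay":0,"az":0},{"claw":0.0,"dx":0,"dy":0,"dz":-0.03,"ax":0,"ay":0,"az":0},{"claw":0.0,"dx":0,"dy":0,"dz":-0.06,"ax":0,"ay":0,"az":0},{"claw":0.0,"dx":0,"dy":0,"dz":-0.09,"ax":0,"ay":0,"az":0},{"claw":0.0,"dx":0,"dy":0,"dz":-0.11,"ax":0,"ay":0,"az":0}])

```text
clock: 5.25
tcp_pos: [606.5, 130.9, 151.9]
tcp_rot: [-0.0, 1.0, -0.017, 0.001]
contact_force: [0.5, 0.0, -2.4]
width: 11.3
```

Call:
servo_tool(plan=[{"claw":0.0,"dx":0,"dy":0,"dz":-0.02,"ax":0,"ay":0,"az":0},{"claw":0.0,"dx":0,"dy":0.01,"dz":-0.04,"ax":0,"ay":0,"az":0},{"claw":0.0,"dx":0,"dy":0.03,"dz":-0.06,"ax":0,"ay":0,"az":0},{"claw":0.0,"dx":0,"dy":0.05,"dz":-0.07,"ax":0,"ay":0,"az":0},{"claw":0.0,"dx":0,"dy":0.06,"dz":-0.07,"ax":0,"ay":0,"az":0}])

```text
clock: 5.75
tcp_pos: [604.6, 68.7, 221.3]
tcp_rot: [0.0, 1.0, -0.018, 0.001]
contact_force: [-0.2, -0.6, -3.1]
width: 11.6
```

```bash
cat > kin.py <<'E'
from h import *
from scipy.optimize import least_squares
L=np.loadtxt('log.txt')
z=lambda t:Rn.from_euler('z',t); y=lambda t:Rn.from_euler('y',t); V=np.array
def fk(x,q,full=False):
    h,a,b,c,e0,e1,e2,e3=x[:8]; g=x[8:]; s=-1
    R1=z(s*q[0]+g[0])*y(q[1]); R2=R1*z(s*q[2])*y(q[3]); R3=R2*z(s*q[4])*y(q[5]); R=R3*z(s*q[6]+g[1])
    p=V([0,0,h])+z(s*q[0]+g[0]).apply([e0,0,0])+R1.apply([e1,0,a])+R2.apply([e2,0,b])+R3.apply([e3,0,c])
    return p,R
def f(x):
    o=[]
    for l in L:
        p,R=fk(x,l[:7]); o+=[p-l[7:10],(R*rot(l[10:]).inv()).as_rotvec()*100]
    return np.concatenate(o+[(x[:8]-V([300,400,400,250,0,0,0,0]))*.002])
best=None
for g1 in np.arange(0,6.3,.5):
    r=least_squares(f,[300,400,400,250,0,0,0,0,0,g1]); 
    if best is None or r.cost<best.cost: best=r
X=best.x
E
python3 - <<'E'
from h import *
goal([570,-150,205],yaw=0,pitch=60)
from kin import *
print(X.round(2),np.abs(f(X)[:-8]).max().round(2))
print(np.round(f(X)[:-8].reshape(-1,6),1))
E
```

```text
t 5.75 tcp [604.6  68.7 221.3] q [-0.1   0.49 -0.15  1.65  0.08  1.01 -1.88] w 11.6 F [-0.2 -0.6 -3.1]
delta mm [-26.7 219.8  16.4] deg [ 1.1 59.8 -1.9]
[ 2.3325e+02  5.8666e+02  3.9313e+02  3.1773e+02 -7.1400e+00  4.1600e+00
 -4.4000e-01 -3.7800e+00 -8.0000e-02  1.4900e+00] 9.21
[[-7.7 -1.9 -1.6 -0.  -0.  -0. ]
 [ 3.7  2.7 -1.3 -0.   0.  -0. ]
 [ 4.9  9.2 -0.1 -0.   0.  -0. ]
 [ 0.5  5.5  0.8 -0.   0.  -0. ]
 [ 0.5 -3.   1.1 -0.1 -0.  -0. ]
 [ 0.1 -2.6  0.1 -0.  -0.  -0. ]
 [ 0.4 -1.7  1.  -0.   0.  -0. ]]
```

```bash
cat > kin.py <<'E'
from h import *
from scipy.optimize import least_squares
L=np.loadtxt('log.txt')
z=lambda t:Rn.from_euler('z',t); y=lambda t:Rn.from_euler('y',t); V=np.array
def fk(x,q):
    h,a,b,c,e0,f1,f2,f3,g1,g0=x; s=-1
    R0=z(s*q[0]+g0);R1=R0*y(q[1]); R2=R1*z(s*q[2])*y(q[3]); R3=R2*z(s*q[4])*y(q[5]); R=R3*z(s*q[6]+g1)
    return V([0,0,h])+R0.apply([e0,0,0])+R1.apply([0,f1,a])+R2.apply([0,f2,b])+R3.apply([0,f3,c]),R
def f(x):
    o=[]
    for l in L:
        p,R=fk(x,l[:7]); o+=[p-l[7:10],(R*rot(l[10:]).inv()).as_rotvec()*100]
    return np.concatenate(o+[(x[:8]-V([317,400,400,300,81,0,0,0]))*.005, x[9:]*1])
X=least_squares(f,[317,400,400,300,81,0,0,0,1.57,0]).x
lo=V([-2.76,-.34,-1.52,.19,-1.09,.17,-2.82]);hi=V([2.76,2.15,1.57,2.46,4.23,1.99,2.82])
def ik(p,yaw,pitch,q0,hold=.02):
    Rg=z(np.radians(yaw))*y(-np.radians(pitch))*Rn.from_quat([1,0,0,0])
    def e(q):
        pp,R=fk(X,q); return np.concatenate([(pp-p),(R*Rg.inv()).as_rotvec()*300,hold*(q-q0)])
    r=least_squares(e,np.clip(q0,lo+.01,hi-.01),bounds=(lo,hi)); return r.x,np.abs(r.fun[:6]).max()
E
python3 - <<'E'
from kin import *
print(X.round(2),np.abs(f(X)[:-9]).max().round(2))
q0=L[-1,:7]
for yaw in [-90,-60,-30,0,30,60,90]:
    # TCP: grip ref ~ TCP-11mm along tool z ; nose over beaker
    R=z(np.radians(yaw))*y(-np.radians(60)); n=V([547.6,-147.7,85]); g=n-R.apply([-126.5,0,-48]); t=g-R.apply([0,0,11])
    q=q0; err=[]
    for k in np.linspace(0,1,13): q,e=ik(L[-1,7:10]*(1-k)+t*k,-2*(1-k)+yaw*k,60*k,q); err.append(e)
    print(yaw,t.round(),q.round(2),'err',np.round(err[-1],2),np.round(max(err),1))
E
```

```text
[ 2.6617e+02  5.8727e+02  3.9127e+02  3.5262e+02  1.0000e-02 -1.4980e+01
 -3.1440e+01 -4.3000e-01  1.5700e+00 -0.0000e+00] 0.01
-90 [ 548. -179.  213.] [-0.96  1.24  1.44  1.97 -0.31  0.63 -2.82] err 0.0 0.0
-60 [ 563. -175.  213.] [-1.02  1.01  1.3   2.18  0.01  0.17 -2.82] err 28.45 28.5
-30 [ 575. -163.  213.] [-0.81  0.44  0.96  2.18  0.71  0.17 -2.82] err 100.22 100.2
0 [ 579. -148.  213.] [ 1.4   0.85 -1.52  2.26  1.91  0.47 -2.82] err 55.48 55.5
30 [ 575. -132.  213.] [ 1.46  1.01 -1.46  2.28  2.15  0.18 -2.62] err 0.0 0.0
60 [ 563. -121.  213.] [ 1.41  1.11 -1.42  1.92  0.11  0.63 -0.25] err 0.0 0.0
90 [ 548. -116.  213.] [ 1.18  1.12 -1.26  1.56 -0.01  1.23  0.13] err 0.0 0.0
```

```bash
cat >> kin.py <<'E'
def tcp_for_nose(n,yaw,pitch,gx=0.,gz=10.):
    R=z(np.radians(yaw))*y(-np.radians(pitch)); return V(n)-R.apply([-126.5,0,-48])-R.apply([gx,0,gz])
E
python3 - <<'E'
from kin import *
p0=L[-1,7:10]
for yaw in [60,75,90,105]:
  u=z(np.radians(yaw)).apply([1,0,0]); n=V([547.6,-147.7,0])+u*10
  for h0 in [.001,.02]:
    q=L[-1,:7]; A=tcp_for_nose(n+[0,0,110],yaw,0); B=tcp_for_nose(n+[0,0,80],yaw,30);C=tcp_for_nose(n+[0,0,80],yaw,60)
    m=0;out=[]
    for (a,ya,pa),(b,yb,pb) in [((p0,-2,0),(A,yaw,0)),((A,yaw,0),(B,yaw,30)),((B,yaw,30),(C,yaw,60))]:
        for k in np.linspace(0,1,11)[1:]:
            q,e=ik(a*(1-k)+b*k,ya*(1-k)+yb*k,pa*(1-k)+pb*k,q,h0); m=max(m,e)
        out.append((q.round(2),round(e,1)))
    print(yaw,h0,'maxerr',round(m,1),A.round(),B.round(),C.round()); [print('   ',*o) for o in out]
E
```

```text
60 0.001 maxerr 0.0 [616. -29. 148.] [598. -61. 176.] [ 568. -113.  209.]
    [ 0.24  0.6  -0.43  1.7   0.3   0.9  -0.83] 0.0
    [ 0.86  0.64 -0.85  1.88 -0.04  0.61 -0.34] 0.0
    [ 1.35  1.01 -1.26  1.93 -0.18  0.6   0.04] 0.0
60 0.02 maxerr 0.0 [616. -29. 148.] [598. -61. 176.] [ 568. -113.  209.]
    [ 0.24  0.6  -0.43  1.7   0.3   0.9  -0.83] 0.0
    [ 0.86  0.64 -0.85  1.88 -0.04  0.61 -0.34] 0.0
    [ 1.35  1.01 -1.26  1.93 -0.18  0.6   0.04] 0.0
75 0.001 maxerr 0.0 [583. -16. 148.] [574. -51. 176.] [ 558. -109.  209.]
    [ 0.27  0.57 -0.5   1.79  0.34  0.87 -0.65] 0.0
    [ 0.86  0.68 -0.89  1.83 -0.02  0.76 -0.13] 0.0
    [ 1.24  1.01 -1.15  1.75 -0.21  0.92  0.2 ] 0.0
75 0.02 maxerr 0.0 [583. -16. 148.] [574. -51. 176.] [ 558. -109.  209.]
    [ 0.27  0.57 -0.5   1.79  0.34  0.87 -0.65] 0.0
    [ 0.86  0.68 -0.89  1.83 -0.02  0.76 -0.13] 0.0
    [ 1.24  1.01 -1.15  1.75 -0.21  0.92  0.2 ] 0.0
90 0.001 maxerr 0.0 [548. -11. 148.] [548. -47. 176.] [ 548. -107.  209.]
    [ 0.32  0.54 -0.57  1.88  0.38  0.84 -0.45] 0.0
    [ 0.85  0.71 -0.9   1.78  0.01  0.92  0.07] 0.0
    [ 1.12  1.02 -1.06  1.58 -0.18  1.21  0.31] 0.0
90 0.02 maxerr 0.0 [548. -11. 148.] [548. -47. 176.] [ 548. -107.  209.]
    [ 0.32  0.54 -0.57  1.88  0.38  0.84 -0.45] 0.0
    [ 0.85  0.71 -0.9   1.78  0.01  0.92  0.07] 0.0
    [ 1.12  1.02 -1.06  1.58 -0.18  1.21  0.31] 0.0
105 0.001 maxerr 0.0 [512. -16. 148.] [522. -51. 176.] [ 537. -109.  209.]
    [ 0.39  0.5  -0.65  1.96  0.42  0.81 -0.23] 0.0
    [ 0.83  0.73 -0.91  1.73  0.06  1.07  0.25] 0.0
    [ 0.98  1.04 -0.99  1.43 -0.14  1.47  0.42] 0.0
105 0.02 maxerr 0.0 [512. -16. 148.] [522. -51. 176.] [ 537. -109.  209.]
    [ 0.39  0.5  -0.65  1.96  0.42  0.81 -0.23] 0.0
    [ 0.83  0.73 -0.91  1.73  0.06  1.07  0.25] 0.0
    [ 0.98  1.04 -0.99  1.43 -0.14  1.47  0.42] 0.0
```

Call:
servo_tool(plan=[{"claw":0.0,"dx":-0.002,"dy":0.003,"dz":0,"ax":0,"ay":0,"az":-3},{"claw":0.0,"dx":-0.006,"dy":0.008,"dz":0,"ax":0,"ay":0,"az":-9},{"claw":0.0,"dx":-0.01,"dy":0.014,"dz":0,"ax":0,"ay":0,"az":-16},{"claw":0.0,"dx":-0.014,"dy":0.02,"dz":0,"ax":0,"ay":0,"az":-23},{"claw":0.0,"dx":-0.018,"dy":0.025,"dz":0,"ax":0,"ay":0,"az":-30}])

```text
clock: 6.25
tcp_pos: [584.5, 46.5, 218.6]
tcp_rot: [-0.0, 0.97, 0.245, -0.001]
contact_force: [0.3, -0.5, -2.9]
width: 11.2
```

```bash
python3 - <<'E'
from h import *
goal([548,-5,175],yaw=90)
E
```

```text
t 6.25 tcp [584.5  46.5 218.6] q [ 0.03  0.47 -0.29  1.7   0.16  0.99 -1.39] w 11.2 F [ 0.3 -0.5 -2.9]
delta mm [-56.5  28.1  43.7] deg [ -0.1   0.  -61.7]
```

Call:
servo_tool(plan=[{"claw":0.0,"dx":-0.006,"dy":0.003,"dz":0.005,"ax":0,"ay":0,"az":-7},{"claw":0.0,"dx":-0.012,"dy":0.006,"dz":0.01,"ax":0,"ay":0,"az":-14},{"claw":0.0,"dx":-0.018,"dy":0.009,"dz":0.014,"ax":0,"ay":0,"az":-21},{"claw":0.0,"dx":-0.024,"dy":0.012,"dz":0.018,"ax":0,"ay":0,"az":-28},{"claw":0.0,"dx":-0.03,"dy":0.015,"dz":0.022,"ax":0,"ay":0,"az":-34}])

```text
clock: 6.75
tcp_pos: [565.1, 19.3, 196.6]
tcp_rot: [-0.001, 0.856, 0.518, -0.0]
contact_force: [0.3, 0.1, -2.1]
width: 10.9
```

```bash
python3 - <<'E'
from h import *
goal([548,-5,175],yaw=90)
E
```

```text
t 6.75 tcp [565.1  19.3 196.6] q [ 0.18  0.48 -0.44  1.78  0.25  0.94 -0.85] w 10.9 F [ 0.3  0.1 -2.1]
delta mm [-29.4  -3.8  21.6] deg [ -0.1  -0.  -27.7]
```

Call:
servo_tool(plan=[{"claw":0.0,"dx":-0.008,"dy":-0.001,"dz":0.006,"ax":0,"ay":0,"az":-7},{"claw":0.0,"dx":-0.015,"dy":-0.002,"dz":0.011,"ax":0,"ay":0,"az":-14},{"claw":0.0,"dx":-0.022,"dy":-0.003,"dz":0.016,"ax":0,"ay":0,"az":-21},{"claw":0.0,"dx":-0.029,"dy":-0.004,"dz":0.021,"ax":0,"ay":0,"az":-27.5},{"claw":0.0,"dx":-0.029,"dy":-0.004,"dz":0.021,"ax":0,"ay":0,"az":-27.5}])

```text
clock: 7.25
tcp_pos: [547.3, -5.4, 175.1]
tcp_rot: [-0.001, 0.71, 0.705, -0.001]
contact_force: [-0.1, 0.1, -3.2]
width: 11.3
```

```bash
python3 - <<'E'
from h import *
st=bot.state(); goal([547.6,-11,148],yaw=90)
im,d=viewer.get_image('wrist'); save('w2.png',im); im2,d2=viewer.get_image('side'); save('s2.png',im2)
v,u=np.mgrid[0:480,0:640]; W=world('wrist',np.c_[u.ravel(),v.ravel(),d.ravel()],st)
T=rot(st['tcp_rot']).inv().apply(W-st['tcp_pos']).reshape(480,640,3); 
# scoop pan: tool z about 38..(floor)
k=(d>0)&(T[...,2]>10)&(T[...,2]<45)&(T[...,0]<-10)&(T[...,0]>-160)&(abs(T[...,1])<60); p=T[k]
print(k.sum(),p.min(0).round(1),p.max(0).round(1))
f=p[(p[:,2]>34)]; c=np.linalg.lstsq(np.c_[f,np.ones(len(f))][:,[0,1,3]],f[:,2],rcond=None)[0]; print('floor plane',c.round(4))
for x in range(-125,-20,15):
    s=p[abs(p[:,0]-x)<5]; s=s[s[:,2]<24]
    if len(s): print(x,np.percentile(s[:,1],[2,98]).round(1),s[:,2].min().round(1))
E
```

```text
t 7.25 tcp [547.3  -5.4 175.1] q [ 0.31  0.5  -0.57  1.85  0.33  0.89 -0.42] w 11.3 F [-0.1  0.1 -3.2]
delta mm [-5.6  0.4 27.1] deg [-0.2  0.  -0.4]
2708 [-91.8 -32.1  13.1] [-13.4  33.3  40.6]
floor plane [-1.08000e-02  4.30000e-03  3.67145e+01]
```

View pics/w2.png

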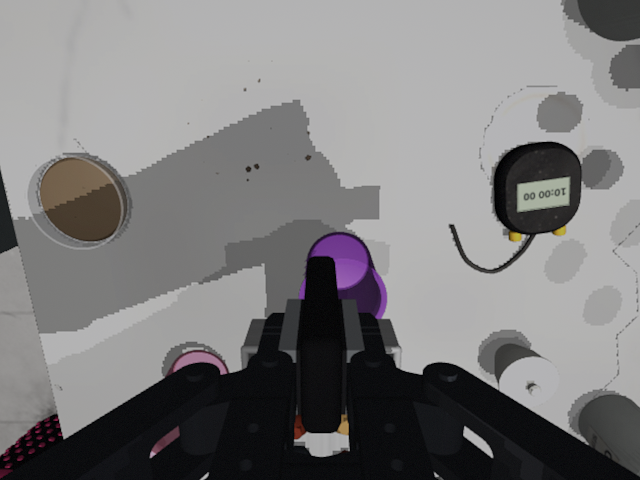

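```bash
cat > wp.py <<'E'
from kin import *
import sys
def wps(lst):
    "rows of (pitch, nose z, back offset): tool-frame deltas from the present pose, yaw 90"
    st=bot.state(); log(st); R0=rot(st['tcp_rot']); print(np.round(st['tcp_pos'],1),np.round(st['joint_positions'],2),st['clock'],st['width'])
    for pi,nz,off in lst:
        t=tcp_for_nose([547.6,-147.7+off,nz],90,pi,.5,-11.3+22.3)
        Rg=z(np.pi/2)*y(-np.radians(pi))*Rn.from_quat([1,0,0,0])
        print(pi,nz,(R0.inv().apply(t-st['tcp_pos'])/1000).round(4),(R0.inv()*Rg).as_rotvec(degrees=True).round(1),t.round())
E
python3 - <<'E'
from wp import *
wps([(0,100,10),(6,95,10),(12,90,10),(18,86,10),(24,82,10),(30,80,10)])
E
```

```text
[548.5  -4.3 176.1] [ 0.3   0.5  -0.56  1.84  0.33  0.89 -0.43] 7.35 11.128389861246708
0 100 [-0.0074 -0.0008  0.0391] [-0.  -0.  -0.7] [548. -12. 137.]
6 95 [-0.012  -0.0007  0.0312] [-0.   6.  -0.7] [548. -16. 145.]
12 90 [-0.0178 -0.0007  0.0237] [ 0.  12.  -0.7] [548. -22. 152.]
18 86 [-0.025  -0.0006  0.016 ] [ 0.1 18.  -0.7] [548. -29. 160.]
24 82 [-0.0333 -0.0005  0.0091] [ 0.1 24.  -0.7] [548. -38. 167.]
30 80 [-0.0428 -0.0004  0.0011] [ 0.1 30.  -0.7] [548. -47. 175.]
```

Call:
servo_tool(plan=[{"claw":0.0,"dx":-0.012,"dy":-0.001,"dz":0.031,"ax":0,"ay":6,"az":-0.5},{"claw":0.0,"dx":-0.018,"dy":-0.001,"dz":0.024,"ax":0,"ay":12,"az":-0.5},{"claw":0.0,"dx":-0.025,"dy":-0.001,"dz":0.016,"ax":0,"ay":18,"az":-0.5},{"claw":0.0,"dx":-0.033,"dy":-0.001,"dz":0.009,"ax":0,"ay":24,"az":-0.5},{"claw":0.0,"dx":-0.043,"dy":-0.001,"dz":0.001,"ax":0,"ay":30,"az":-0.5}])

```text
clock: 7.85
tcp_pos: [548.1, -47.6, 176.6]
tcp_rot: [-0.183, 0.683, 0.682, 0.186]
contact_force: [-0.3, -0.3, -3.5]
width: 11.3
```

```bash
python3 - <<'E'
from wp import *
wps([(30,80,10),(34,80,10),(38,80,10),(42,80,10),(46,80,10),(50,80,10)])
im,d=viewer.get_image('top'); im2,d2=viewer.get_image('side')
a=cv2.resize(im[190:310,360:480],(600,600),interpolation=cv2.INTER_CUBIC);b=cv2.resize(im2[200:400,230:430],(600,600),interpolation=cv2.INTER_CUBIC)
save('p1.png',cv2.resize(np.hstack([a,b]),(800,400)))
E
```

```text
[548.1 -47.6 176.6] [ 0.84  0.69 -0.87  1.78 -0.02  0.92  0.1 ] 7.85 11.275061702704694
30 80 [-0.0004 -0.0005  0.0016] [ 0.2 -0.2 -0. ] [548. -47. 175.]
34 80 [-0.0032 -0.0005 -0.0072] [ 0.2  3.8 -0. ] [548. -54. 181.]
38 80 [-0.0067 -0.0004 -0.0156] [ 0.2  7.8 -0. ] [548. -61. 187.]
42 80 [-0.0107 -0.0004 -0.0239] [ 0.2 11.8  0. ] [548. -69. 192.]
46 80 [-0.0153 -0.0004 -0.0318] [ 0.2 15.8  0. ] [548. -77. 196.]
50 80 [-0.0204 -0.0004 -0.0394] [ 0.2 19.8  0. ] [548. -85. 200.]
```

View pics/p1.png

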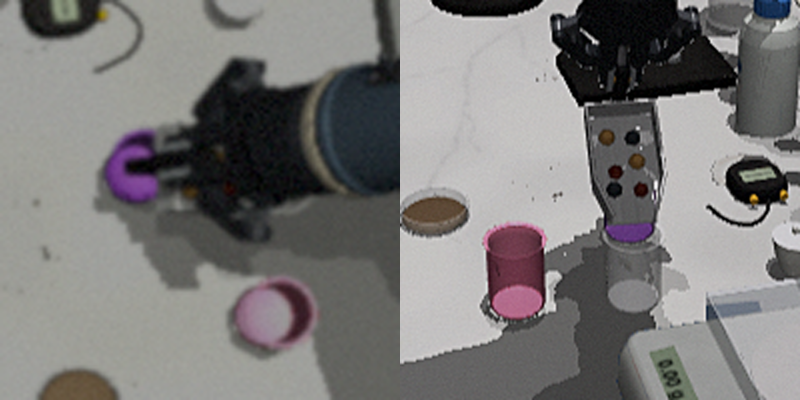

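The side crop shows the scoop at 30°, all six chips aboard, with its nose at (630,228) over the clear beaker's mouth at (633,238). I keep tilting, slowly.

Call:
servo_tool(plan=[{"claw":0.0,"dx":-0.003,"dy":0,"dz":-0.007,"ax":0,"ay":4,"az":0},{"claw":0.0,"dx":-0.005,"dy":0,"dz":-0.012,"ax":0,"ay":6,"az":0},{"claw":0.0,"dx":-0.007,"dy":0,"dz":-0.016,"ax":0,"ay":8,"az":0},{"claw":0.0,"dx":-0.009,"dy":0,"dz":-0.02,"ax":0,"ay":10,"az":0},{"claw":0.0,"dx":-0.011,"dy":0,"dz":-0.024,"ax":0,"ay":12,"az":0}])

```text
clock: 8.45
tcp_pos: [547.4, -68.9, 191.0]
tcp_rot: [-0.253, 0.659, 0.66, 0.255]
contact_force: [0.3, 0.6, -1.4]
width: 11.1
```

```bash
python3 - <<'E'
from wp import *
wps([(44,79,10),(47,79,10),(50,79,10),(53,79,10),(56,79,10),(60,79,10)])
im2,d2=viewer.get_image('side'); b=cv2.resize(im2[220:370,255:405],(400,400),interpolation=cv2.INTER_CUBIC)
save('p2.png',b)
E
```

```text
[547.4 -68.9 191. ] [ 0.97  0.81 -0.95  1.71 -0.11  1.03  0.23] 8.45 11.135708688148394
44 79 [-0.0014  0.0002 -0.0042] [0.1 1.9 0.1] [548. -73. 193.]
47 79 [-0.0038  0.0002 -0.0106] [0.  4.9 0.1] [548. -79. 196.]
50 79 [-0.0064  0.0002 -0.017 ] [0.  7.9 0.1] [548. -85. 199.]
53 79 [-0.0094  0.0002 -0.0232] [ 0.  10.9  0.1] [548. -91. 202.]
56 79 [-0.0127  0.0002 -0.0292] [ 0.  13.9  0.1] [548. -98. 204.]
60 79 [-0.0176  0.0002 -0.037 ] [ 0.  17.9  0.1] [ 548. -107.  207.]
```

View pics/p2.png

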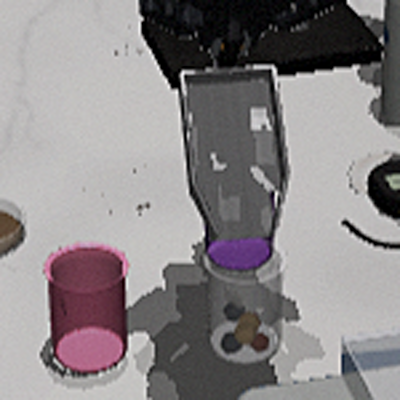

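The scoop's pan is empty at 42°, and chips show in the beaker at (245,330). I tilt a little more to be sure, then raise.

Call:
servo_tool(plan=[{"claw":0.0,"dx":-0.003,"dy":0,"dz":-0.008,"ax":0,"ay":4,"az":0},{"claw":0.0,"dx":-0.006,"dy":0,"dz":-0.017,"ax":0,"ay":8,"az":0},{"claw":0.0,"dx":-0.009,"dy":0,"dz":-0.024,"ax":0,"ay":11,"az":0},{"claw":0.0,"dx":-0.013,"dy":0,"dz":-0.03,"ax":0,"ay":14,"az":0},{"claw":0.0,"dx":-0.013,"dy":0,"dz":-0.03,"ax":0,"ay":14,"az":0}])

```text
clock: 9.0
tcp_pos: [547.4, -101.1, 202.5]
tcp_rot: [-0.332, 0.625, 0.623, 0.333]
contact_force: [0.8, -0.1, -2.7]
width: 11.1
```

```bash
python3 - <<'E'
from wp import *
wps([(56,79,10),(50,100,15),(42,120,20),(34,140,30),(26,150,40),(18,150,50),(0,150,60)])
E
```

```text
[ 547.4 -101.1  202.5] [ 1.08  0.96 -1.    1.61 -0.19  1.17  0.33] 9.0 11.135982239640418
56 79 [0.0031 0.0002 0.0017] [ 0.2 -0.1 -0.1] [548. -98. 204.]
50 100 [0.0265 0.0002 0.0075] [ 0.2 -6.1 -0.1] [548. -80. 220.]
42 120 [0.0479 0.0001 0.0187] [  0.1 -14.1  -0.1] [548. -59. 232.]
34 140 [0.0695 0.     0.0342] [  0.1 -22.1  -0.1] [548. -34. 241.]
26 150 [ 0.0803 -0.0001  0.0549] [  0.1 -30.1  -0.1] [548. -11. 238.]
18 150 [ 0.0803 -0.0001  0.0807] [  0.1 -38.1  -0.2] [548.  11. 224.]
0 150 [ 0.0649 -0.0002  0.1243] [  0.1 -56.1  -0.2] [548.  38. 187.]
```

Call:
servo_tool(plan=[{"claw":0.0,"dx":0.0265,"dy":0,"dz":0.0075,"ax":0,"ay":-6,"az":0},{"claw":0.0,"dx":0.048,"dy":0,"dz":0.019,"ax":0,"ay":-14,"az":0},{"claw":0.0,"dx":0.0695,"dy":0,"dz":0.034,"ax":0,"ay":-22,"az":0},{"claw":0.0,"dx":0.08,"dy":0,"dz":0.055,"ax":0,"ay":-30,"az":0},{"claw":0.0,"dx":0.08,"dy":0,"dz":0.081,"ax":0,"ay":-38,"az":0}])

```text
clock: 9.5
tcp_pos: [548.1, 15.2, 228.4]
tcp_rot: [-0.105, 0.698, 0.7, 0.112]
contact_force: [0.5, 1.3, -3.5]
width: 11.5
```

```bash
python3 - <<'E'
from wp import *
goal([570,150,150],yaw=90)
im,d=viewer.get_image('top'); im2,d2=viewer.get_image('side')
a=cv2.resize(im[220:280,410:470],(400,400),interpolation=cv2.INTER_CUBIC);b=cv2.resize(im2[300:370,310:380],(400,400),interpolation=cv2.INTER_CUBIC)
save('p3.png',np.hstack([a,b]))
E
```

```text
t 9.5 tcp [548.1  15.2 228.4] q [ 0.62  0.51 -0.81  1.78  0.07  0.94 -0.15] w 11.5 F [ 0.5  1.3 -3.5]
delta mm [104.5  21.3 115.8] deg [  0.5 -17.7   0.1]
```

View pics/p3.png

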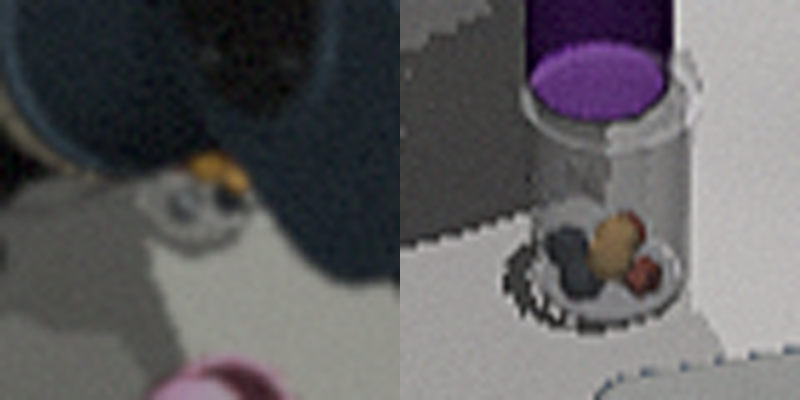

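Through the glass (side crop) I see two grey, two red and sand chips in the beaker; I'll do a full count once the arm is clear. Now I set the scoop down.

Call:
servo_tool(plan=[{"claw":0.0,"dx":0.02,"dy":0.004,"dz":0.023,"ax":0,"ay":-4,"az":0},{"claw":0.0,"dx":0.04,"dy":0.008,"dz":0.046,"ax":0,"ay":-8,"az":0},{"claw":0.0,"dx":0.06,"dy":0.012,"dz":0.069,"ax":0,"ay":-12,"az":0},{"claw":0.0,"dx":0.085,"dy":0.017,"dz":0.095,"ax":0,"ay":-15,"az":0},{"claw":0.0,"dx":0.1045,"dy":0.021,"dz":0.116,"ax":0.5,"ay":-17.7,"az":0}])

```text
clock: 10.1
tcp_pos: [567.4, 151.8, 147.5]
tcp_rot: [-0.003, 0.705, 0.709, -0.0]
contact_force: [1.6, 0.1, -1.8]
width: 11.6
```

Call:
servo_tool(plan=[{"claw":0.0,"dx":0,"dy":0,"dz":0,"ax":0,"ay":0,"az":0},{"claw":0.0,"dx":0,"dy":0,"dz":0,"ax":0,"ay":0,"az":0}])

```text
clock: 10.3
tcp_pos: [567.3, 150.7, 147.4]
tcp_rot: [-0.005, 0.705, 0.709, -0.0]
contact_force: [-0.4, -0.9, -1.8]
width: 11.1
```

```bash
python3 - <<'E'
from wp import *
goal([570,150,41],yaw=90)
for c in ['top','side']:
    im,d=viewer.get_image(c)
    for q in ['chip_0_centre','chip_1_centre','chip_2_centre','scoop','beaker']:
        print(c,q,[(np.round(r['point']).tolist(),round(r['score'],2)) for r in viewer.recognise(c,q)])
    if c=='top': a=cv2.resize(im[220:280,410:470],(400,400),interpolation=cv2.INTER_CUBIC)
    else: b=cv2.resize(im[300:370,310:380],(400,400),interpolation=cv2.INTER_CUBIC)
save('p4.png',np.hstack([a,b]))
E
```

```text
t 10.3 tcp [567.3 150.7 147.4] q [ 0.02  0.59 -0.56  1.77  0.38  0.89 -0.7 ] w 11.1 F [-0.4 -0.9 -1.8]
delta mm [ -1.3   3.5 106.3] deg [-0.4 -0.4  0.3]
top chip_0_centre [([550.0, -153.0, 40.0], 0.48)]
top chip_1_centre []
top chip_2_centre []
top scoop []
top beaker [([549.0, -152.0, 46.0], 0.56)]
side chip_0_centre []
side chip_1_centre []
side chip_2_centre []
side scoop [([566.0, 102.0, 111.0], 0.87)]
side beaker [([564.0, -60.0, 52.0], 0.93), ([546.0, -173.0, 45.0], 0.73), ([445.0, -162.0, 44.0], 0.68), ([373.0, 11.0, 7.0], 0.48)]
```

View pics/p4.png

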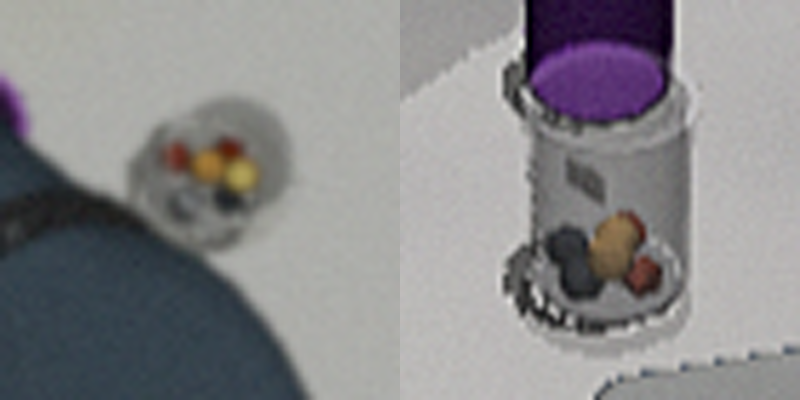

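The top crop shows two red, two sand and two grey chips, so all six are in the beaker. I lower the scoop.

Call:
servo_tool(plan=[{"claw":0.0,"dx":0,"dy":0,"dz":0.03,"ax":-0.4,"ay":-0.4,"az":0},{"claw":0.0,"dx":0,"dy":0,"dz":0.06,"ax":-0.4,"ay":-0.4,"az":0},{"claw":0.0,"dx":0,"dy":0,"dz":0.085,"ax":-0.4,"ay":-0.4,"az":0},{"claw":0.0,"dx":0,"dy":0,"dz":0.1,"ax":-0.4,"ay":-0.4,"az":0},{"claw":0.0,"dx":0,"dy":0,"dz":0.106,"ax":-0.4,"ay":-0.4,"az":0}])

```text
clock: 11.4
tcp_pos: [567.1, 148.7, 40.1]
tcp_rot: [0.0, 0.706, 0.708, -0.001]
contact_force: [1.1, -0.4, 3.5]
width: 11.1
```

Call:
servo_tool(plan=[{"claw":0.0,"dx":0,"dy":0,"dz":0,"ax":0,"ay":0,"az":0},{"claw":0.0,"dx":0,"dy":0,"dz":0.001,"ax":0,"ay":0,"az":0},{"claw":0.0,"dx":0,"dy":0,"dz":0.001,"ax":0,"ay":0,"az":0}])

```text
clock: 11.7
tcp_pos: [568.2, 148.9, 41.1]
tcp_rot: [0.001, 0.707, 0.708, 0.0]
contact_force: [-0.5, -0.1, -1.4]
width: 11.4
```

Call:
servo_tool(plan=[{"claw":0.0,"dx":0,"dy":0,"dz":0.001,"ax":0,"ay":0,"az":0},{"claw":0.0,"dx":0,"dy":0,"dz":0.001,"ax":0,"ay":0,"az":0},{"claw":0.03,"dx":0,"dy":0,"dz":0.001,"ax":0,"ay":0,"az":0},{"claw":0.06,"dx":0,"dy":0,"dz":0.001,"ax":0,"ay":0,"az":0},{"claw":0.085,"dx":0,"dy":0,"dz":0.001,"ax":0,"ay":0,"az":0}])

```text
clock: 12.2
tcp_pos: [567.7, 148.8, 39.4]
tcp_rot: [0.001, 0.707, 0.708, -0.0]
contact_force: [0.7, -0.8, 0.0]
width: 54.4
```

Call:
servo_tool(plan=[{"claw":0.085,"dx":0,"dy":0,"dz":0,"ax":0,"ay":0,"az":0},{"claw":0.085,"dx":0,"dy":0,"dz":0,"ax":0,"ay":0,"az":0},{"claw":0.085,"dx":0,"dy":0,"dz":0,"ax":0,"ay":0,"az":0},{"claw":0.085,"dx":0,"dy":0,"dz":0,"ax":0,"ay":0,"az":0},{"claw":0.085,"dx":0,"dy":0,"dz":0,"ax":0,"ay":0,"az":0}])

```text
clock: 12.7
tcp_pos: [567.6, 148.8, 39.4]
tcp_rot: [0.001, 0.707, 0.708, -0.0]
contact_force: [0.7, 1.4, 0.1]
width: 85.4
```

Call:
servo_tool(plan=[{"claw":0.085,"dx":0,"dy":0,"dz":-0.03,"ax":0,"ay":0,"az":0},{"claw":0.085,"dx":0,"dy":0,"dz":-0.07,"ax":0,"ay":0,"az":0},{"claw":0.085,"dx":0,"dy":0,"dz":-0.12,"ax":0,"ay":0,"az":0},{"claw":0.085,"dx":0,"dy":0,"dz":-0.17,"ax":0,"ay":0,"az":0},{"claw":0.085,"dx":0,"dy":0,"dz":-0.21,"ax":0,"ay":0,"az":0}])

```text
clock: 13.2
tcp_pos: [567.6, 149.5, 252.4]
tcp_rot: [0.001, 0.706, 0.708, 0.001]
contact_force: [0.3, 0.6, -0.7]
width: 85.0
```

```bash
python3 - <<'E'
from wp import *
goal([540,-60,250],yaw=0)
st=bot.state(); im,d=viewer.get_image('wrist')
v,u=np.mgrid[0:480,0:640]; W=world('wrist',np.c_[u.ravel(),v.ravel(),d.ravel()],st).reshape(480,640,3)
k=(d>0)&(W[...,2]>60)&(W[...,2]<95)&(abs(W[...,0]-568)<28)&(abs(W[...,1]-149)<35); p=W[k]; print(k.sum(),p.min(0).round(1),p.max(0).round(1),np.median(p[:,2]),cv2.minAreaRect(p[:,:2].astype(np.float32)))
k=(d>0)&(W[...,2]>10)&(W[...,2]<60)&(abs(W[...,0]-568)<50)&(W[...,1]<133)&(W[...,1]>0); p=W[k]; print(p.min(0).round(1),p.max(0).round(1))
L=np.loadtxt('log.txt'); q=st['joint_positions']
for yaw in [0,90,-90]:
    print(yaw,ik([547.6,-147.7,190],yaw,0,q))
E
```

```text
t 13.2 tcp [567.6 149.5 252.4] q [ 0.06  0.48 -0.61  1.65  0.3   1.11 -0.63] w 85.0 F [ 0.3  0.6 -0.7]
delta mm [-209.4  -28.     2.6] deg [ 0.2 -0.1 90.1]
665 [562.8 134.3  60.3] [574.5 165.6  75.2] 72.81945770631219 ((568.645263671875, 149.9757080078125), (11.653291702270508, 31.336732864379883), 0.01584291085600853)
[536.   21.4  10. ] [601.2 133.   27.9]
0 (array([ 0.26957095,  0.4655905 , -0.13146037,  1.7915126 ,  0.07584383,
        0.88936585, -1.46665833]), np.float64(1.1295556167447756e-06))
90 (array([ 0.56474407,  0.51054453, -0.58060932,  1.78072807,  0.33572307,
        0.9503178 , -0.15528015]), np.float64(1.1375509291074649e-06))
-90 (array([ 0.96041844,  0.87297281, -1.47679061,  1.76807048,  0.89151253,
        1.3730416 ,  2.43823496]), np.float64(4.4705035673331395e-06))
```

The scoop stands level and free, its grip top at 72.8 mm as at the start. Now the beaker: I use a 45° jaw line so the fingers go between its neighbours.

Call:
servo_tool(plan=[{"claw":0.085,"dx":-0.04,"dy":-0.005,"dz":0,"ax":0,"ay":0,"az":6},{"claw":0.085,"dx":-0.08,"dy":-0.01,"dz":0,"ax":0,"ay":0,"az":12},{"claw":0.085,"dx":-0.12,"dy":-0.015,"dz":0,"ax":0,"ay":0,"az":18},{"claw":0.085,"dx":-0.16,"dy":-0.02,"dz":0,"ax":0,"ay":0,"az":24},{"claw":0.085,"dx":-0.2,"dy":-0.025,"dz":0,"ax":0,"ay":0,"az":30}])

```text
clock: 13.75
tcp_pos: [542.3, -52.5, 249.6]
tcp_rot: [0.001, 0.867, 0.499, -0.0]
contact_force: [0.4, 0.1, -0.5]
width: 85.3
```

```bash
python3 - <<'E'
from wp import *
goal([527,-168,250],yaw=45)
E
```

```text
t 13.75 tcp [542.3 -52.5 249.6] q [ 0.33  0.4  -0.46  1.76  0.2   1.03 -0.73] w 85.3 F [ 0.4  0.1 -0.5]
delta mm [-107.6   44.8   -0.2] deg [ 0.1  0.1 14.9]
```

Call:
servo_tool(plan=[{"claw":0.085,"dx":-0.04,"dy":0.017,"dz":0,"ax":0,"ay":0,"az":5},{"claw":0.085,"dx":-0.08,"dy":0.034,"dz":0,"ax":0,"ay":0,"az":10},{"claw":0.085,"dx":-0.1075,"dy":0.045,"dz":0,"ax":0,"ay":0,"az":15},{"claw":0.085,"dx":-0.1075,"dy":0.045,"dz":0,"ax":0,"ay":0,"az":15},{"claw":0.085,"dx":-0.1075,"dy":0.045,"dz":0,"ax":0,"ay":0,"az":15}])

```text
clock: 14.25
tcp_pos: [528.1, -166.7, 249.6]
tcp_rot: [0.001, 0.924, 0.383, -0.0]
contact_force: [-0.1, 0.4, 1.0]
width: 85.0
```

```bash
python3 - <<'E'
from wp import *
st=bot.state(); im,d=viewer.get_image('wrist'); save('w5.png',im)
v,u=np.mgrid[0:480,0:640]; W=world('wrist',np.c_[u.ravel(),v.ravel(),d.ravel()],st).reshape(480,640,3)
near=(d>0)&(np.hypot(W[...,0]-547.6,W[...,1]+147.7)<42)
for lo_,hi_ in [(66,80),(55,66),(30,50),(2,25)]:
    p=W[near&(W[...,2]>lo_)&(W[...,2]<hi_)]
    if len(p)>10: print(lo_,len(p),p.min(0).round(1),p.max(0).round(1),((p.min(0)+p.max(0))/2).round(1),cv2.minEnclosingCircle(p[:,:2].astype(np.float32)))
goal([547.6,-147.7,33],yaw=45,st=st)
E
```

```text
66 1260 [ 520.5 -175.3   66. ] [ 575.  -120.9   72. ] [ 547.7 -148.1   69. ] ((547.8748168945312, -148.12098693847656), 27.548215866088867)
55 343 [ 524.3 -171.7   55. ] [ 571.2 -125.2   66. ] [ 547.8 -148.4   60.5] ((547.73876953125, -148.29652404785156), 23.57960319519043)
30 348 [ 525.  -171.1   30. ] [ 569.1 -125.3   49.9] [ 547.1 -148.2   40. ] ((548.4632568359375, -147.24050903320312), 24.03652572631836)
2 1979 [ 506.1 -184.6    2. ] [ 589.5 -108.    25. ] [ 547.8 -146.3   13.5] ((547.764404296875, -148.55838012695312), 41.727787017822266)
t 14.25 tcp [ 528.1 -166.7  249.6] q [ 0.48  0.4  -0.37  1.74  0.17  1.03 -0.74] w 85.0 F [-0.1  0.4  1. ]
delta mm [2.740e+01 1.000e-01 2.166e+02] deg [0.1 0.  0.1]
```

View pics/w5.png

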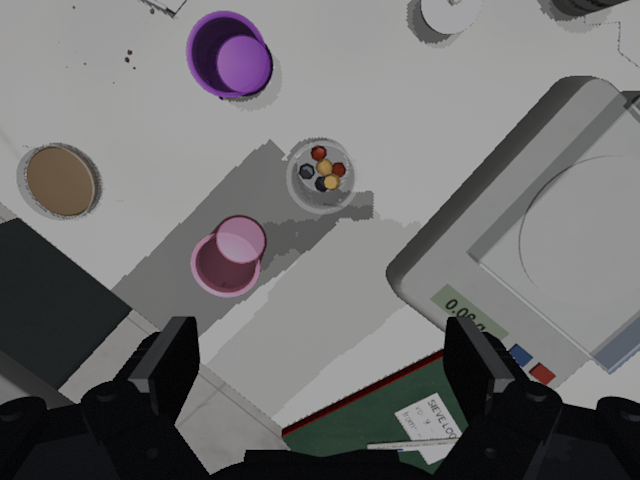

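All six chips are visible in the beaker at (322,175): two red, two grey, two sand. The balance and the neighbouring beakers are clear of the jaw line. I descend.

Call:
servo_tool(plan=[{"claw":0.085,"dx":0.027,"dy":0.0005,"dz":0.03,"ax":0,"ay":0,"az":0},{"claw":0.085,"dx":0.027,"dy":0.0005,"dz":0.07,"ax":0,"ay":0,"az":0},{"claw":0.085,"dx":0.027,"dy":0.0005,"dz":0.11,"ax":0,"ay":0,"az":0},{"claw":0.085,"dx":0.027,"dy":0.0005,"dz":0.12,"ax":0,"ay":0,"az":0},{"claw":0.085,"dx":0.027,"dy":0.0005,"dz":0.12,"ax":0,"ay":0,"az":0}])

```text
clock: 14.8
tcp_pos: [547.3, -146.5, 129.0]
tcp_rot: [-0.0, 0.923, 0.385, -0.001]
contact_force: [-0.6, -0.1, 0.4]
width: 85.1
```

```bash
python3 - <<'E'
from wp import *
goal([547.8,-148.2,33],yaw=45)
E
```

```text
t 14.8 tcp [ 547.3 -146.5  129. ] q [ 0.4   0.55 -0.34  1.85  0.25  0.78 -0.85] w 85.1 F [-0.6 -0.1  0.4]
delta mm [-0.6  1.7 96. ] deg [-0.1  0.1  0.2]
```

Call:
servo_tool(plan=[{"claw":0.085,"dx":0,"dy":0.001,"dz":0.03,"ax":0,"ay":0,"az":0},{"claw":0.085,"dx":0,"dy":0.001,"dz":0.06,"ax":0,"ay":0,"az":0},{"claw":0.085,"dx":0,"dy":0.001,"dz":0.085,"ax":0,"ay":0,"az":0},{"claw":0.085,"dx":0,"dy":0.001,"dz":0.096,"ax":0,"ay":0,"az":0},{"claw":0.085,"dx":0,"dy":0.001,"dz":0.096,"ax":0,"ay":0,"az":0}])

```text
clock: 15.3
tcp_pos: [549.0, -148.5, 34.3]
tcp_rot: [0.001, 0.923, 0.384, 0.0]
contact_force: [0.7, 0.3, 0.2]
width: 85.1
```

Call:
servo_tool(plan=[{"claw":0.085,"dx":0,"dy":0,"dz":0,"ax":0,"ay":0,"az":0},{"claw":0.065,"dx":0,"dy":0,"dz":0,"ax":0,"ay":0,"az":0},{"claw":0.062,"dx":0,"dy":0,"dz":0,"ax":0,"ay":0,"az":0},{"claw":0.059,"dx":0,"dy":0,"dz":0,"ax":0,"ay":0,"az":0},{"claw":0.056,"dx":0,"dy":0,"dz":0,"ax":0,"ay":0,"az":0}])

```text
clock: 15.8
tcp_pos: [548.7, -148.9, 34.3]
tcp_rot: [0.001, 0.924, 0.383, 0.0]
contact_force: [0.2, 1.1, 0.0]
width: 55.9
```

Call:
servo_tool(plan=[{"claw":0.054,"dx":0,"dy":0,"dz":0,"ax":0,"ay":0,"az":0},{"claw":0.052,"dx":0,"dy":0,"dz":0,"ax":0,"ay":0,"az":0},{"claw":0.05,"dx":0,"dy":0,"dz":0,"ax":0,"ay":0,"az":0},{"claw":0.045,"dx":0,"dy":0,"dz":0,"ax":0,"ay":0,"az":0},{"claw":0.04,"dx":0,"dy":0,"dz":0,"ax":0,"ay":0,"az":0}])

```text
clock: 16.3
tcp_pos: [548.5, -148.6, 34.4]
tcp_rot: [0.001, 0.924, 0.384, 0.0]
contact_force: [-2.7, 1.4, 7.3]
width: 52.8
```

```bash
python3 - <<'E'
from wp import *
goal([547.8,-148.2,33],yaw=45)
E
```

```text
t 16.3 tcp [ 548.5 -148.6   34.4] q [ 0.36  0.68 -0.28  1.93  0.33  0.57 -0.92] w 52.8 F [-2.7  1.4  7.3]
delta mm [-0.2 -0.8  1.4] deg [0.1 0.  0.1]
```

Call:
servo_tool(plan=[{"claw":0.03,"dx":0,"dy":0,"dz":0,"ax":0,"ay":0,"az":0},{"claw":0.03,"dx":0,"dy":0,"dz":-0.003,"ax":0,"ay":0,"az":0},{"claw":0.03,"dx":0,"dy":0,"dz":-0.01,"ax":0,"ay":0,"az":0},{"claw":0.03,"dx":0,"dy":0,"dz":-0.02,"ax":0,"ay":0,"az":0},{"claw":0.03,"dx":0,"dy":0,"dz":-0.035,"ax":0,"ay":0,"az":0}])

```text
clock: 16.8
tcp_pos: [548.2, -148.7, 69.3]
tcp_rot: [0.001, 0.924, 0.383, -0.0]
contact_force: [0.4, -0.0, -1.4]
width: 52.8
```

Call:
servo_tool(plan=[{"claw":0.03,"dx":0,"dy":0,"dz":-0.02,"ax":0,"ay":0,"az":0},{"claw":0.03,"dx":0,"dy":0,"dz":-0.045,"ax":0,"ay":0,"az":0},{"claw":0.03,"dx":0,"dy":0,"dz":-0.075,"ax":0,"ay":0,"az":0},{"claw":0.03,"dx":0,"dy":0,"dz":-0.1,"ax":0,"ay":0,"az":0},{"claw":0.03,"dx":0,"dy":0,"dz":-0.115,"ax":0,"ay":0,"az":0}])

```text
clock: 17.3
tcp_pos: [549.1, -148.6, 186.8]
tcp_rot: [0.002, 0.924, 0.383, 0.001]
contact_force: [0.5, -0.3, -1.3]
width: 52.6
```

Call:
servo_tool(plan=[{"claw":0.03,"dx":0,"dy":0,"dz":0,"ax":0,"ay":0,"az":0},{"claw":0.03,"dx":0,"dy":0,"dz":0,"ax":0,"ay":0,"az":0},{"claw":0.03,"dx":0,"dy":0,"dz":0,"ax":0,"ay":0,"az":0},{"claw":0.03,"dx":0,"dy":0,"dz":0,"ax":0,"ay":0,"az":0},{"claw":0.03,"dx":0,"dy":0,"dz":0,"ax":0,"ay":0,"az":0}])

```text
clock: 17.8
tcp_pos: [548.1, -148.4, 183.1]
tcp_rot: [0.0, 0.924, 0.384, -0.001]
contact_force: [-0.5, -0.9, -1.8]
width: 52.3
```

```bash
python3 - <<'E'
from wp import *
goal([547.8,-148.2,184],yaw=45)
im,d=viewer.get_image('side'); im2,_=viewer.get_image('top')
for c in ['side','top']:
  for q in ['beaker','scoop']: print(c,q,[(np.round(r['point']).tolist(),round(r['score'],2)) for r in viewer.recognise(c,q)])
a=cv2.resize(im[200:400,230:430],(500,500),interpolation=cv2.INTER_CUBIC);b=cv2.resize(im2[190:290,310:410],(300,300),interpolation=cv2.INTER_CUBIC)
save('f.png',np.hstack([a,np.vstack([b,np.zeros((200,300,3),np.uint8)])]))
E
```

```text
t 17.8 tcp [ 548.1 -148.4  183.1] q [ 0.42  0.49 -0.36  1.79  0.22  0.9  -0.82] w 52.3 F [-0.5 -0.9 -1.8]
delta mm [-0.1 -0.4 -0.9] deg [0.  0.1 0.1]
side beaker [([443.0, -160.0, 48.0], 0.68), ([545.0, -173.0, 193.0], 0.65), ([559.0, -66.0, 42.0], 0.57)]
side scoop [([544.0, 104.0, 12.0], 0.57)]
top beaker [([563.0, -48.0, 25.0], 0.96), ([446.0, -149.0, 28.0], 0.71)]
top scoop [([565.0, 88.0, -1.0], 0.66)]
```

View pics/f.png

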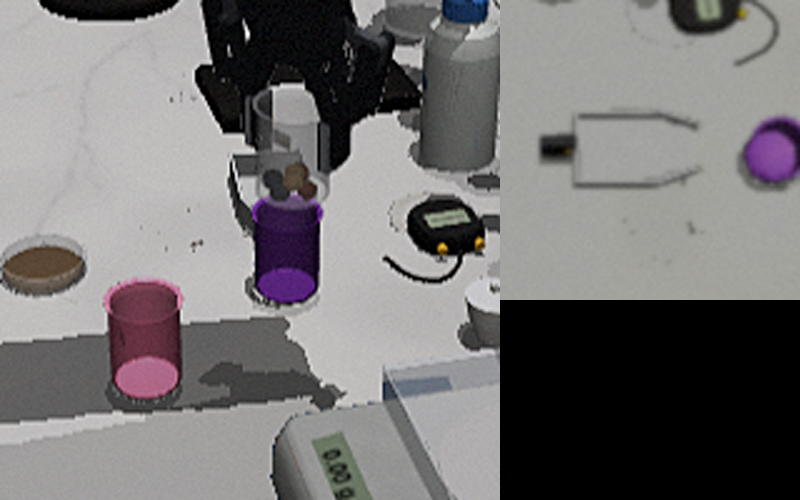

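The beaker is held upright at (288,140) with chips at its bottom. The scoop stands empty and flat, and the bystanders are in place. I hand in.

```bash
python3 -c "
from h import *
print(np.abs(bot.state()['qvel']).max(), bot.job_done())"
```

```text
the job is handed in; nothing more can be done
0.0022913300763525743 None
```

I poured all six chips from the scoop into the clear beaker, set the empty scoop back on the bench and let go of it. I then lifted the beaker and handed the job in while holding it. The hand-in itself reports no verdict.

**Chips:** a wrist picture just before I gripped the beaker showed two red, two grey and two sand chips in it. After the lift I looked only through the side camera, which shows chips at the bottom but does not let me count all six.

**Scoop:** after release its grip top measured 72.8 mm, the same as at the start, so it stands level. I moved it from its original spot: it now lies turned 90 degrees, with the grip at about (569, 150) mm.

**Beaker:** gripped at 52.3 mm opening and lifted about 149 mm. It looks upright in the side picture, and the joints were nearly still (0.002 rad/s) at hand-in.

**Bystanders:** the petri dish, stopwatch and crucible look to be where they were in the final pictures. I did not measure their positions again.

**Disagreements:** the grip's top measured 73 mm above the bench. The description (73 mm tall, centre 50 mm up) would put it near 86 mm, so I went by the measurement. After the lift the top-camera detector reported only the purple and pink beakers, while the side camera found all three.

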